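Hang the finished wooden board on the display stand

TASK

Two plywood craft boards stand drying in the wooden rack. Take the one with the round hole through its neck and hang it by that hole on the steel peg of the display stand, so that it hangs still and free of your hand. Leave the board without a hole in the rack, and leave the cup, the glue bottle and the paint jar standing where they are.

Things in the scene. Friction and masses are not known exactly. Their poses are not given: they have to be found in the camera images.
- eye_board: The board to hang: bare plywood paddle, 10 mm thick (x), 165 mm tall (z), about 0.1 kg. Lower part 110 mm wide (y), 83 mm tall; above it a neck 58 mm wide with a round through hole. Both faces alike. Origin: middle of the bottom edge; z up to the neck, x normal to the face. Stands loosely in the left or right half of the rack, leaning up to 5 degrees. Light enough to pinch across its thickness.
- eye (a point): Centre of the 34 mm hole in eye_board: 111 mm above its bottom edge, 54 mm below its top edge, mid width and thickness. The hole begins 37 mm below the top edge: fingertips pinching the neck from above must stay above that, clear of the peg.
- plain_board: A board of the same material and outline, 165 mm tall, but with no hole. Stands in the other half of the rack; must stay there. Origin and axes as eye_board.
- rack: Fixed wooden rack on the left or right of the table, the stand on the other side. Base 110 (x) by 310 mm (y), 12 mm thick; two rails along y, tops 47 mm above the table, form a slot 13 mm wide and 35 mm deep, open above. Boards stand side by side in it, bottom edges 12 mm above the table, about 75 mm either side of the middle, faces along the slot. Origin: centre of underside.
- stand: Fixed display stand. Wooden base 16 mm thick, x = -50 to +100 mm, 140 mm wide. Steel post, 16 mm diameter, at x = +80 mm, top 171 mm above the table. From it a steel peg, 12 mm diameter, runs along the stand's -x, roughly towards the robot, rising 20 mm. The hung board clears the base. Origin: on the table, under the peg, 60 mm in from the tip; z up.
- peg_tip (a point): Free end of the peg: centre of a round knob of 18 mm diameter, 185 mm above the table. The board goes on over this end, moving along the stand's +x.
- peg_root (a point): Where the peg's axis meets the post: 140 mm along the stand's +x from the tip, 165 mm above the table.
- cup: Bystander: white paper cup, 80 mm across the rim, 95 mm tall, on the far side of the table. Origin: centre of its underside, z up.
- glue: Bystander: amber bottle 38 mm across, 100 mm tall, on the far side of the table. Origin: centre of its underside, z up.
- paint: Bystander: green jar with white cap, 48 mm across, 85 mm tall, on the far side of the table. Origin: centre of its underside, z up.
Not all that is in view belongs to the job. What is shaped like the plain_board but black or pink is not meant.

How it is judged (in metres and radians):
At the end, for the whole second after the job is handed in: The holed board hangs on the peg at rest: hole centre between tip and post, within 18 mm sideways of the peg axis, 142 to 188 mm high, weight on the stand, neck up within 20 degrees. Plain board within 40 mm of its start and upright within 17 degrees; cup, glue, paint within 30 mm (x of eye in the frame of stand between -0.058 and 0.076 m and y of eye in the frame of stand between -0.018 and 0.018 m and z of eye in the frame of stand between 0.142 and 0.188 m and angle between eye_board's own z axis and vertical below 0.35 rad and contact force between eye_board and stand above 0.2 N and linear speed of eye_board below 0.03 m/s and angular speed of eye_board below 0.4 rad/s and distance of plain_board from where it was at the start of the episode below 0.04 m and angle between plain_board's own z axis and vertical below 0.3 rad and distance of each of cup, glue, paint from where it was at the start of the episode below 0.03 m); the robot touches nothing.
It fails at once if the plain board is pulled out of the rack or tipped (distance of plain_board from where it was at the start of the episode above 0.04 m or angle between plain_board's own z axis and vertical above 0.3 rad).
It fails at once if the cup, the glue or the paint is shifted more than 30 mm or knocked over ((distance of cup from where it was at the start of the episode above 0.03 m or angle between cup's own z axis and vertical above 0.5 rad) or (distance of glue from where it was at the start of the episode above 0.03 m or angle between glue's own z axis and vertical above 0.5 rad) or (distance of paint from where it was at the start of the episode above 0.03 m or angle between paint's own z axis and vertical above 0.5 rad)).
It also fails if it takes over 48 s, if anything falls off the work surface, if the arm or the gripper's body presses on something with over 40 N, if the wrist force passes 120 N, or if a joint passes its speed limit or range.

ROBOT

A 6-joint arm with a two-finger parallel gripper is mounted at the origin on the work surface. World frame = base frame: x ahead of the robot, y to its left, z up, the work surface at z = 0. Lengths are in mm, angles in degrees, forces in N, time in s.
With the tool pointing down it reaches from about 275 to 775 mm from the base axis. Payload 14.6 kg.
Tool frame: the origin (TCP) lies midway between the tips of the shut fingers; the grasp point (between the pads) lies 19 mm behind it (pinch_z is the distance from the TCP to the grasp point, in mm); z points along the fingers, y is the line along which they close (so a half turn about z gives the same grasp; the last joint's range is limited). The gripper opens to 85 mm and grips with 20 to 120 N. Pads are 22 mm wide; open, the fingers measure 114 mm over their backs; the gripper's body (76 mm by 85 mm) begins 54 mm behind the grasp point. The pads swing forward as they close: fully open they stand 13 mm farther back than shut.
Start: joints at [-80.117, 15.075, -2.767, 72.158, 0, 81.102], TCP at [169.023, -497.051, 231.278] pointing down, gripper open.
Joint ranges: [-151.79, 151.79], [-50.71, 97.33], [-67.44, 78.34], [-121.81, 120.89], [-77.56, 73.72], [-180, 180]. Speed limits (degrees/s): [108.29, 108.29, 147.25, 159.86, 180, 180].

INTERFACE

Orientations are given as [roll, pitch, yaw] about the fixed x, y, z axes, in that order (R = Rz(yaw) Ry(pitch) Rx(roll)).
In Python, from station import * gives the robot as it stands. Calls block until the motion is done:
- move_ptp(position, orientation): joint-space move of the TCP to a pose.
- movel(position, attitude=None, vel=150, force_limit=None): straight line of the TCP; attitude=None keeps the orientation; vel is the mean speed in mm/s. With force_limit (N) it stops when the force on the tool has changed by that much, and returns True; else False.
- goto_joints(angles): joint-space move.
- release() and gripper_close(strength=None): open the fingers fully, or close them until they stop; strength is the grip in N (None keeps the last).
- sleep(seconds).
- ik(position, orientation): joint angles nearest the present ones, or None.
- get_image(name): name is "scene" or "top" or "wrist"; returns a dict with "image" (480x640x3 uint8, red, green, blue), "range_z" (480x640 float32, mm along the optical axis (not along the pixel's ray), 0 where there is no reading), "fx", "fy", "cx", "cy" (pixels), "R" (3x3) and "t" (3): a world point X has camera coordinates R X + t; the wrist camera has in their place "hand_eye" (4x4, takes a point from camera to tool coordinates, whose origin is the TCP and whose axes are the flange's). Camera axes: x right, y down, z forward; pixel columns grow to the right and rows downward; lengths in mm; the calibration is good to about 2 mm. A picture is of the moment at which its call begins: read the wrist's pose just before it.
A pose or a line that the arm cannot do raises PlanningError and nothing moves.
- job_done(): hands the job in; it is judged then, once.
Readings, each from a call of its own:
- current_clock(): time.
- current_joint_pos(): joint angles.
- current_joint_vel(): joint speeds.
- current_tau(): joint torques, N m.
- current_tcp_pos(): TCP position.
- current_tool_rot(): TCP orientation.
- current_ft_force(): force on the tool from outside, world axes, zero at the start.
- current_wrist_torque(): the same for the moment, N m.
- current_finger_gap(): finger opening in mm.
- current_gripper_force(): force on a finger pad.
Only numpy, scipy, OpenCV 4.12 (cv2) and the standard library are available. Lean on these libraries where they do the work, as an engineer would, in place of code of your own. Each camera call takes 0.05 s, during which the arm holds its last target. There are 200 camera calls.

## Working session

There is one attempt and no reset: what is moved stays moved. The work goes in short steps, each a Python script; the robot and the scene stay as the last script left them, time stands still between calls to the robot, and variables do not carry over. Pictures are saved under pics/ and viewed, at most 10 in all, crops included, and the job is handed in when it is done.

```bash
mkdir -p pics; cat > h.py <<'E'
from station import *
import numpy as np, cv2
def snap(n,f):
    d=get_image(n); cv2.imwrite(f'pics/{f}.png',d['image'][:,:,::-1]); np.savez(f'pics/{f}.npz',**d); return d
def cloud(d):
    z=d['range_z'].astype(float); v,u=np.mgrid[:480,:640]
    P=np.stack([(u-d['cx'])/d['fx']*z,(v-d['cy'])/d['fy']*z,z],-1)
    W=(P-d['t'])@d['R']; W[z==0]=np.nan; return W
E
python3 - <<'E'
from h import *
for n in('scene','top'):
    d=snap(n,n); print(n,-d['R'].T@d['t'],d['fx'])
print(current_tool_rot(),get_image('wrist')['hand_eye'])
E
```

```text
scene [1031.31693167  625.10035391  988.4974888 ] 550.5666912029268
top [ 391.54625673  -87.56714544 1292.80389093] 603.369208625825
[-1.79946044e+02 -8.22387778e-03  1.87800901e+01] [[ 2.61481583e-04 -9.54434831e-01 -2.98419309e-01  7.61722658e+01]
 [ 9.99999864e-01  1.14578455e-04  5.09765534e-04  6.02143244e-01]
 [-4.52345558e-04 -2.98419402e-01  9.54434731e-01 -1.42880088e+02]
 [ 0.00000000e+00  0.00000000e+00  0.00000000e+00  1.00000000e+00]]
```

View pics/scene.png

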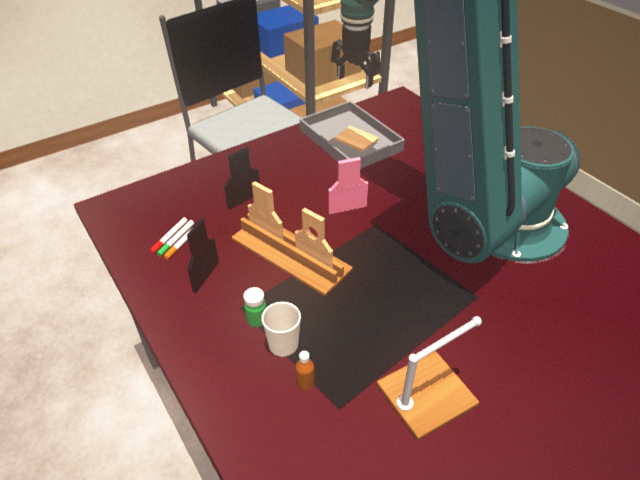

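View pics/top.png

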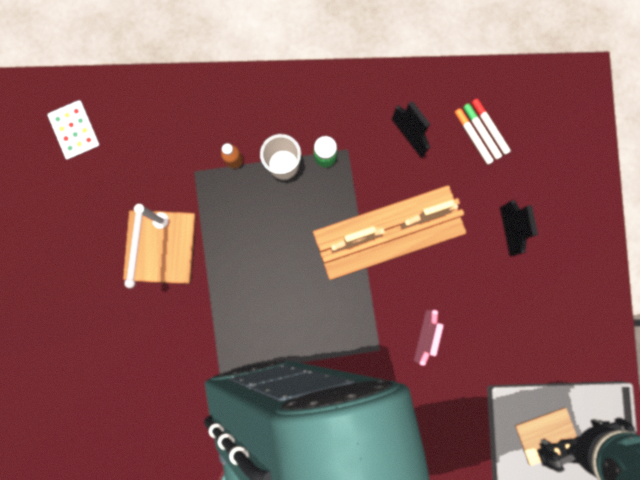

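The scene picture shows several lookalikes: the holed board at (313,235), the plain board at (265,208), black boards at (240,178) and (203,255), a pink one at (348,187), and a wood piece in the tray at (355,138). I choose (313,235), which is bare plywood in the rack with a visible hole. In the top view it is at (357,238), with the plain board at (431,213). The peg tip is at (130,284) and the post at (160,220).

```bash
python3 - <<'E'
from h import *
S={n:dict(np.load(f'pics/{n}.npz')) for n in('scene','top')}
def seg(n,box,zl,zh):
    W=cloud(S[n]); u0,v0,u1,v1=box; w=W[v0:v1,u0:u1].reshape(-1,3); return w[(w[:,2]>zl)&(w[:,2]<zh)]
def pca(w):
    c=np.median(w,0); k=w[np.linalg.norm(w-c,axis=1)<200]; m=k.mean(0); _,s,V=np.linalg.svd(k-m); return m,V,s/np.sqrt(len(k)),len(k)
for n,b in(('scene',(290,200,345,275)),('top',(325,215,392,260))):
  for zl,zh in((60,200),(60,90),(105,165),(150,172),(172,182)):
    w=seg(n,b,zl,zh)
    if len(w)<8: print(n,zl,len(w));continue
    m,V,s,k=pca(w); p=(w-m)@V[0]
    print('eye',n,zl,zh,k,m.round(1),V[0].round(3),V[2].round(3),s.round(1),'ext',np.percentile(p,[1,99]).round(1),'zmax',w[:,2].max().round(1))
for n,b in(('scene',(245,175,290,240)),('top',(398,195,465,230))):
    w=seg(n,b,60,200); print('plain',n,pca(w)[0].round(1),w[:,2].max())
for n,b in(('scene',(400,310,490,365)),('top',(122,200,170,292))):
    w=seg(n,b,120,215); m,V,s,k=pca(w); p=(w-m)@V[0]
    a,bb=w[np.abs(p-p.min())<12].mean(0),w[np.abs(p-p.max())<12].mean(0)
    print('peg',n,k,m.round(1),V[0].round(3),s.round(1),a.round(1),bb.round(1))
# rail fit, stand base by top
w=seg('top',(310,180,470,285),8,15); m,V,s,k=pca(w); print('rackbase',m,V[0])
w=seg('top',(310,180,470,285),42,50); m,V,s,k=pca(w); print('rails',m,V[0])
im=cv2.imread('pics/scene.png')[190:290,230:360]; cv2.imwrite('pics/crop.png',cv2.resize(im,None,fx=5,fy=5,interpolation=2))
E
```

```text
eye scene 60 200 1072 [ 532.7 -155.1  115.1] [ 0.     0.051 -0.999] [-0.949 -0.314 -0.016] [36.8 26.8  2.8] ext [-62.4  54.4] zmax 178.6
eye scene 60 90 341 [ 533.6 -154.5   75.3] [-0.308  0.951 -0.009] [0.951 0.309 0.011] [33.1  8.6  1.7] ext [-57.2  51.1] zmax 89.8
eye scene 105 165 383 [ 532.6 -155.1  135.3] [ 0.331 -0.944  0.018] [-0.943 -0.33   0.037] [20.8 18.5  2.8] ext [-32.2  34.4] zmax 164.6
eye scene 150 172 160 [ 533.3 -155.5  161.2] [-0.351  0.936 -0.011] [-0.936 -0.351 -0.009] [18.8  6.2  2.3] ext [-32.3  26.8] zmax 171.8
eye scene 172 182 103 [ 531.3 -158.5  175.1] [-0.286  0.958  0.007] [ 0.036  0.018 -0.999] [17.3  3.8  1.6] ext [-31.6  28.5] zmax 178.6
eye top 60 200 499 [ 525.9 -156.9  131.8] [-0.045  0.052 -0.998] [-0.958 -0.285  0.029] [40.2 28.1  3.1] ext [-49.5  68.3] zmax 181.8
eye top 60 90 74 [ 523.5 -158.6   75.1] [-0.288  0.958  0.002] [-0.958 -0.288  0.011] [32.9  9.1  0.8] ext [-55.   53.2] zmax 90.0
eye top 105 165 131 [ 523.9 -154.9  127.3] [-0.257  0.965 -0.054] [-0.965 -0.259 -0.043] [24.1 20.1  2.2] ext [-43.6  36.7] zmax 164.4
eye top 150 172 39 [ 523.5 -155.5  161.8] [-0.246  0.969 -0.028] [-0.968 -0.245  0.05 ] [18.7  6.3  2.3] ext [-32.6  24.5] zmax 171.7
eye top 172 182 175 [ 528.5 -158.9  177.1] [-0.29   0.957 -0.   ] [0.041 0.013 0.999] [16.8  3.1  2. ] ext [-28.4  28.4] zmax 181.8
plain scene [ 575.6 -315.4  112.9] 178.8782388183294
plain top [ 570.9 -302.8  132.8] 181.1271516293385
peg scene 616 [525.3 260.7 177.7] [ 0.986 -0.079 -0.146] [47.6  3.8  2.5] [452.1 266.9 189.1] [594.9 254.9 166.6]
peg top 642 [523.  258.3 177. ] [-0.974  0.083  0.213] [49.6  8.6  3.6] [591.5 250.7 149.1] [448.2 264.1 191.3]
rackbase [ 549.4373873  -231.56543792   11.74563304] [-2.88846966e-01  9.57375243e-01  2.74161094e-04]
rails [ 543.96373941 -224.11295646   46.5362905 ] [-2.81698577e-01  9.59502854e-01 -4.30031028e-04]
```

View pics/crop.png

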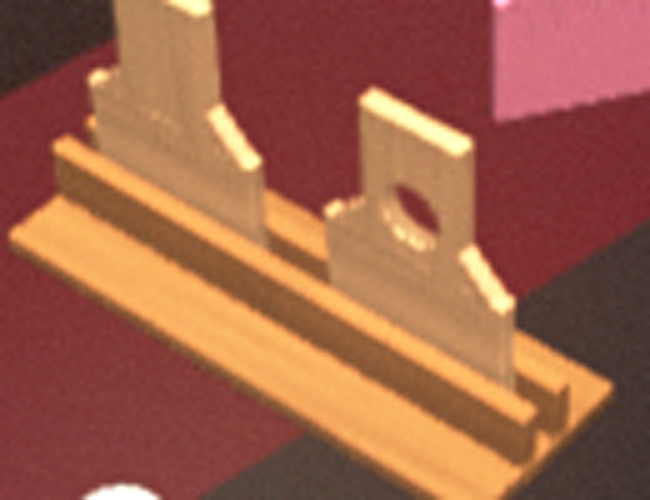

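The crop confirms the choice: there is a round hole at crop (412,215), in the board in the rack's left half, and the neighbouring board has none. Next I grasp it and lift it.

```bash
python3 - <<'E'
from h import *
# peg axis by rays at known heights: tip knob/peg mask from depth
for n,b in(('scene',(400,310,490,365)),('top',(122,200,170,292))):
    d=dict(np.load(f'pics/{n}.npz')); W=cloud(d); C=-d['R'].T@d['t']
    v,u=np.mgrid[:480,:640]; m=np.zeros((480,640),bool); m[b[1]:b[3],b[0]:b[2]]=1
    m&=(W[...,2]>150)&(W[...,2]<215)
    r=np.stack([(u-d['cx'])/d['fx'],(v-d['cy'])/d['fy'],np.ones(u.shape)],-1)@d['R']
    # iterate: intersect silhouettes with sloped peg plane
    for it in range(3):
        zp=185-20/140*(W[...,0]-450)/.997 if it==0 else 185-20/140*(Q[...,0]-tip)/.997
        Q=C+r*((zp-C[2])/r[...,2])[...,None]; q=Q[m]; tip=np.percentile(q[:,0],.5)+9
    q=q[(q[:,0]>tip+10)&(q[:,0]<tip+110)]
    p=np.polyfit(q[:,0],q[:,1],1); print(n,'tip x',tip,'y at tip',np.polyval(p,tip),'yaw',np.degrees(np.arctan(p[0])),'sd',np.std(q[:,1]-np.polyval(p,q[:,0])))
o=[180,0,106.8]
move_ptp([530,-158.6,240],o); movel([530,-158.6,149],vel=120)
gripper_close(30); print('gap',current_finger_gap(),current_gripper_force(),current_tcp_pos(),current_ft_force())
f=movel([530,-158.6,290],vel=100); print(current_finger_gap(),current_ft_force(),current_clock())
snap('scene','lift'); d=snap('wrist','liftw')
E
```

```text
scene tip x 452.747207317534 y at tip 264.7173091540594 yaw -4.285982544723385 sd 3.80707928307567
top tip x 451.1240730183049 y at tip 265.75421616546726 yaw -4.413682473195669 sd 3.6540937215543687
gap 9.205670611146873 31.70013964176178 [ 529.93224487 -158.66890845  149.10227257] [-1.51039116 -0.64820533  2.76338846]
9.66686190948634 [ 0.01777057 -1.08209151 -1.67105   ] 5.0917
```

View pics/lift.png

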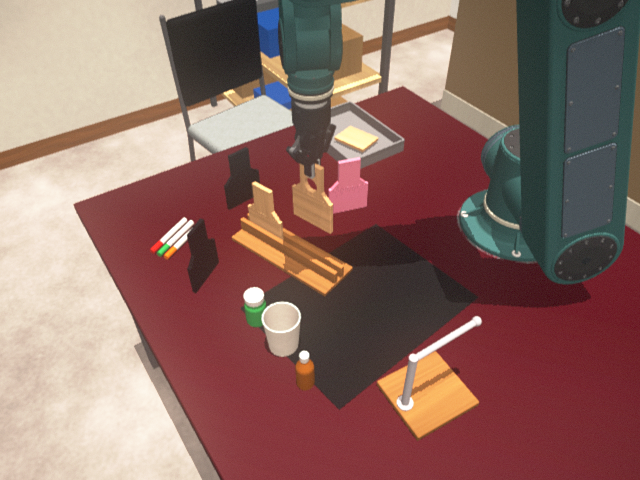

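The board is held with its neck between the fingers, at (312,200), and the plain board is undisturbed at (263,205). Next I carry it in front of the peg tip and check the alignment.

```bash
cat >> h.py <<'E'
YAW=-4.35; TIP=np.array([452,265.2,185.]); a=np.radians(YAW); SX=np.array([np.cos(a),np.sin(a),0]); SY=np.array([-np.sin(a),np.cos(a),0])
def stand(s,y=0,dz=0): return TIP+SX*s+SY*y+np.array([0,0,dz-s/7])   # s mm along stand x from tip, on peg axis
O=[180,0,YAW+90]; OFF=np.array([0,0,26.])
E
python3 - <<'E'
from h import *
p=stand(-45)+OFF; p[2]=211
move_ptp(p+[0,0,70],O); movel(p,vel=120); sleep(.3)
d=snap('scene','app'); W=cloud(d); T=np.array(current_tcp_pos()); print(T,current_clock(),current_finger_gap())
w=(W-T).reshape(-1,3); l=np.stack([w@SX,w@SY,w[:,2]],-1)
k=(abs(l[:,0])<18)&(abs(l[:,1])<75)&(l[:,2]<-3)&(l[:,2]>-150); l=l[k]
f=l[l[:,2]<-10]; A=np.c_[f[:,1],f[:,2],np.ones(len(f))]; c=np.linalg.lstsq(A,f[:,0],rcond=None)[0]; print('face x = a*y+b*z+c',c,len(f),'zmin',np.percentile(f[:,2],1))
for z0,z1 in((-20,-5),(-45,-25),(-90,-70),(-110,-90),(-130,-110)):
    q=l[(l[:,2]>z0)&(l[:,2]<z1)]; print(z0,np.percentile(q[:,1],[2,98]).round(1),q[:,0].mean().round(1))
im=d['image'][270:450,380:580,::-1]; cv2.imwrite('pics/appc.png',cv2.resize(im,None,fx=3,fy=3,interpolation=2))
E
```

```text
[407.23080666 268.6770546  211.27052015] 7.9083 9.31310996681489
face x = a*y+b*z+c [-0.01128082 -0.01767183  4.560334  ] 1615 zmin -137.93842694207487
-20 [-38.5  21.2] 5.9
-45 [-70.   16.4] 4.5
-90 [-72.4  30.6] 6.7
-110 [-73.6  27.2] 6.6
-130 [-72.9  22.3] 6.8
```

View pics/appc.png

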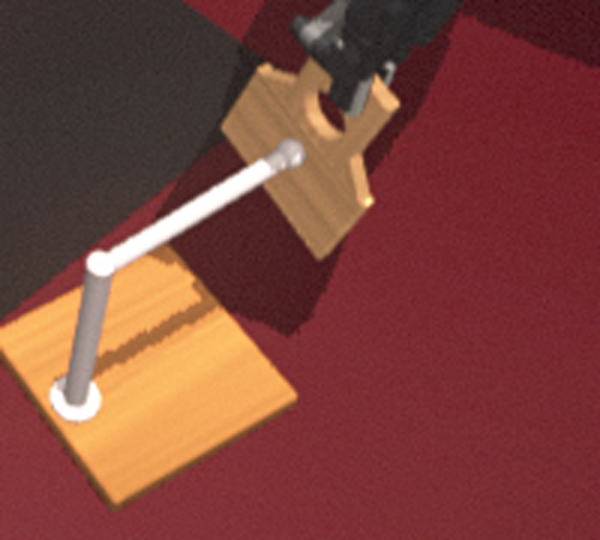

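In the crop the board looks rolled in the grip: its side edge runs from (370,203) to (322,258), which isn't parallel to the post. I'll rectify the face to measure that.

```bash
python3 - <<'E'
from h import *
T=np.array(current_tcp_pos())
for n in ('app',):
    d=dict(np.load(f'pics/{n}.npz'))
    y,z=np.meshgrid(np.arange(-100,80,1/3.),np.arange(20,-150,-1/3.))
    X=T+6*SX+y[...,None]*SY+z[...,None]*np.array([0,0,1])
    c=X@d['R'].T+d['t']; u=c[...,0]/c[...,2]*d['fx']+d['cx']; v=c[...,1]/c[...,2]*d['fy']+d['cy']
    im=cv2.remap(d['image'],u.astype(np.float32),v.astype(np.float32),1)
    cv2.imwrite('pics/rect.png',im[...,::-1])
E
```

```text
(no output)
```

View pics/rect.png

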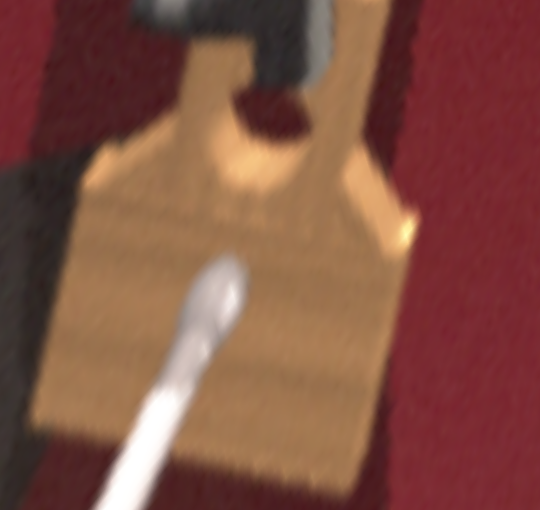

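The rectified face shows the board rolled about 12.5° in the grip. Its bottom edge runs from (33,425) to (345,495) and the hole is at about (262,140). I'll tighten the grip, tilt the tool to bring the board upright, and check again.

```bash
cat >> h.py <<'E'
from scipy.spatial.transform import Rotation as Ro
TH=12.5
O=list((Ro.from_rotvec(SX*np.radians(TH))*Ro.from_euler('xyz',[180,0,YAW+90],degrees=True)).as_euler('xyz',degrees=True))
OFF=SY*7.1+np.array([0,0,28.2])
E
python3 - <<'E'
from h import *
gripper_close(80); print(O)
p=stand(-45)+OFF; p[2]=185+OFF[2]
movel(p,O,vel=40); sleep(.3)
d=snap('scene','app2'); T=np.array(current_tcp_pos()); print(T,current_tool_rot(),current_clock())
E0=T-OFF
y,z=np.meshgrid(np.arange(-80,80,1/3.),np.arange(60,-120,-1/3.))
X=E0+5*SX+y[...,None]*SY+z[...,None]*np.array([0,0,1])
c=X@d['R'].T+d['t']; u=c[...,0]/c[...,2]*d['fx']+d['cx']; v=c[...,1]/c[...,2]*d['fy']+d['cy']
im=cv2.remap(d['image'],u.astype(np.float32),v.astype(np.float32),1)
cv2.circle(im,(240,180),51,(0,255,0),1)
cv2.imwrite('pics/rect2.png',im[...,::-1])
E
```

```text
[np.float64(180.0), np.float64(-12.499999999999998), np.float64(85.65000000000002)]
[407.65787928 276.06950361 213.06255494] [-179.98433888  -12.44779759   85.69178069] 8.8417
```

View pics/rect2.png

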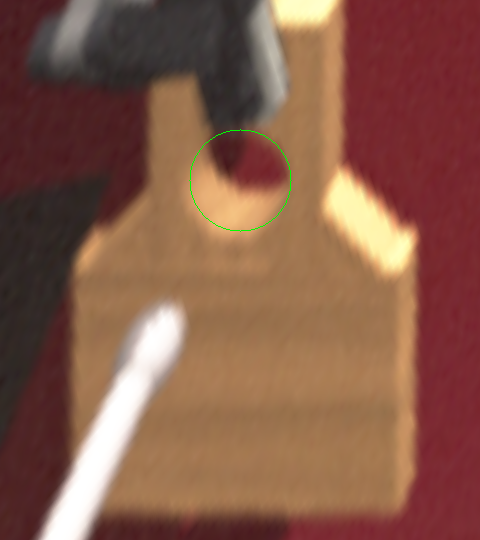

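The board is now upright: side edges at columns 73 and 403, bottom at row 513, and the hole matches the predicted circle at (240,180). Next I thread it over the peg, with a force limit.

```bash
python3 - <<'E'
from h import *
p=stand(-18,dz=-1)+OFF; print(movel(p,vel=60)); sleep(.2); f0=np.array(current_ft_force())
r=movel(stand(75,dz=-2)+OFF,vel=45,force_limit=5); print('thread',r,np.array(current_ft_force())-f0,current_tcp_pos(),current_clock())
if not r:
    r=movel(stand(75,dz=-14)+OFF,vel=12,force_limit=2.5); T=np.array(current_tcp_pos()); print('lower',r,T-OFF-stand(75),np.array(current_ft_force())-f0,current_clock())
d=snap('scene','thr'); cv2.imwrite('pics/thrc.png',cv2.resize(d['image'][270:450,360:560,::-1],None,fx=3,fy=3,interpolation=2))
E
```

```text
False
thread False [ 1.87844708 -0.05736172  0.26124245] [527.2148804  266.61580415 200.53531821] 11.8833
lower True [ -0.07527463   0.03186032 -12.78803814] [ 1.0605617  -0.31949465  5.65058572] 12.7083
```

View pics/thrc.png

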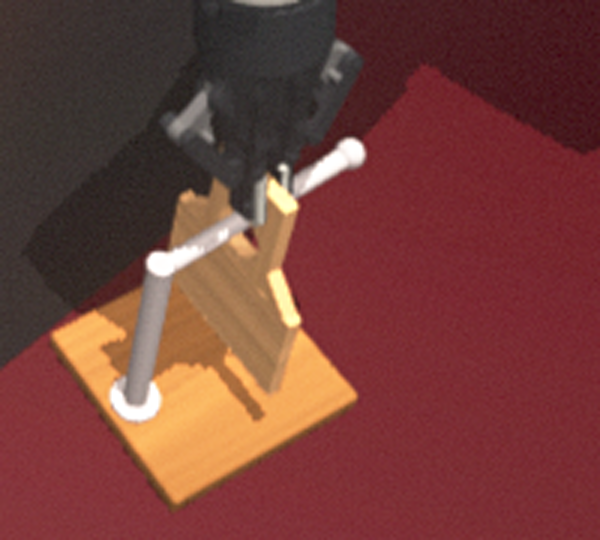

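The board is threaded: the peg passes through the hole at (235,225) and rests against the hole's upper edge. Now I release and withdraw upward.

```bash
python3 - <<'E'
from h import *
T=np.array(current_tcp_pos()); movel(T+[0,0,1],vel=10)
release(); print(current_finger_gap(),current_ft_force())
movel(T+[0,0,120],vel=80); sleep(1.5); print(current_ft_force(),current_clock())
d=snap('scene','end'); W1=cloud(d); sleep(.7); d2=snap('scene','end2')
print('moving px',np.abs(d['image'].astype(int)-d2['image'])[270:450,360:560].max(-1).__gt__(40).sum())
cv2.imwrite('pics/endc.png',cv2.resize(d2['image'][130:450,220:560,::-1],None,fx=1.8,fy=1.8,interpolation=2))
E
```

```text
85.45334767510023 [-0.11152567  0.23216363 -0.07129283]
[-0.20161502  0.75114229 -0.74614023] 16.925
moving px 0
```

View pics/endc.png

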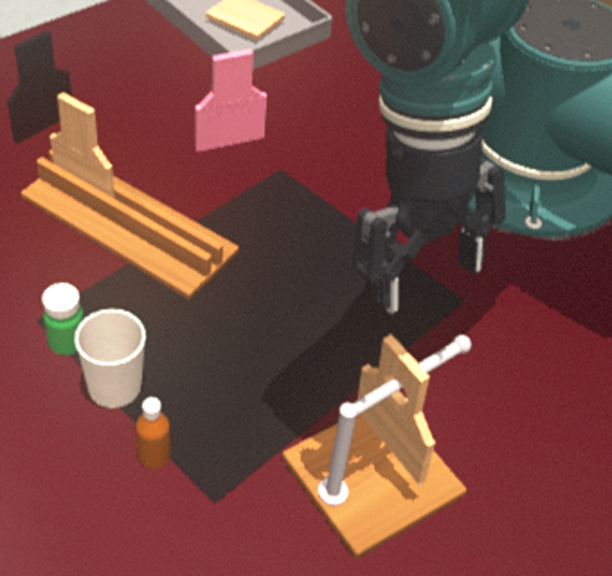

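The board hangs upright on the peg at (405,395), still and clear of the gripper. The plain board, cup, glue and jar are where they were.

```bash
python3 -c "
from station import *
print(job_done())"
```

```text
the job is handed in; nothing more can be done
None
```

The holed board is hanging still and upright on the peg, free of the gripper; the plain board, cup, glue and paint look undisturbed, and the job was handed in at about 18 s on the robot's clock (no verdict was returned).

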